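# Tip the cast feet over, look underneath, reject the one without a boss

## Task

Two cast aluminium equipment feet stand on the bench; each should have a round screw boss inside its hollow underside, and one has none. First tip both feet over so that they lie on the bench with their undersides showing, then put the foot without a boss into the steel reject tray and leave the sound one lying on the bench outside the tray.

Things in the scene. Friction and masses are not known exactly. Their poses are not given: they have to be found in the camera images.
- foot_a: Sound foot, bare cast aluminium, 84 mm tall, under 0.4 kg: hollow column 38 (x) by 44 (y) mm, closed on top with a round pad 28 mm across and 4 high, open below, on a flange 54 (x) by 56 (y) mm, 7 thick. Inside, a round boss 18 mm across ends 8 mm short of the underside. Origin on its axis, 42 mm above the underside; z to the top; starts standing, x within 15 degrees of straight away from the robot.
- foot_b: Foot without boss, empty inside, else the same in size, outside look, frame and start; on either side of the sound one. Pushed along x near its top, either foot tips over its flange edge at about 35 degrees and falls flat: axis then about level, underside raised 6 degrees, origin 23 mm above the bench, column still 44 mm wide (along y) to grasp.
- tray: Fixed open stainless-steel reject tray, 140 mm (x) by 120 mm (y) outside, 35 mm high, walls and floor 4 mm, standing left of, right of or between the feet. Origin at the centre of its underside, z up. Mind the room: a tall grey upright panel fills x beyond 0.59 m, y 0.18 to 0.30 m, from the bench up; pass in front of it when coming from the left.
There are look-alikes about, which are no part of the job. Leave any pink look-alike of the foot_b alone. What is shaped like the foot_a but green or turquoise is not meant.

How it is judged:
By the outcome, as a careful person would: the job done as asked, in the order asked, and still so for the second after the job is handed in, with the robot touching nothing.
It also fails if it takes over 50 s, if anything falls off the work surface, if the arm or the gripper's body presses on something with over 40 N, if the wrist force passes 120 N, or if a joint passes its speed limit or range.

## Robot

A 7-joint arm with a two-finger parallel gripper is mounted at the origin on a cart in front of the work surface, level with it; the furniture and walls round the work are solid. World frame = base frame: x ahead of the robot, y to its left, z up, the work surface at z = 0. Lengths are in m, angles in rad, forces in N, time in s.
With the tool pointing down it reaches from about 0.425 to 1.025 m from the base axis. Payload 9.4 kg.
Tool frame: the origin (TCP) lies at the very end of the fingers, on their centre line; the grasp point (between the pads) lies behind it (r.pinch_z is the z of the grasp point in the tool frame, in m); z points along the fingers, y is the line along which they close (so a half turn about z gives the same grasp; the last joint's range is limited). The gripper opens to 93 mm and grips with 3 to 60 N. Pads are 15 mm wide; open, the fingers measure 128 mm over their backs; the gripper's body (75 mm by 188 mm) begins 65 mm behind the grasp point.
Start: joints at [-1.191, 0.599, -0.003, 1.599, 0.002, 0.943, -0.08], TCP at [0.32, 0.651, 0.219] pointing down, gripper open.
Joint ranges: [-2.57, 2.57], [-0.35, 1.97], [-1.29, 1.29], [0.11, 2.56], [-1.05, 4.19], [0.11, 1.86], [-2.63, 2.63]. Speed limits (rad/s): [2.22, 2.22, 3.01, 3.01, 3.14, 3.14, 3.14].

## Interface

Orientations are given as a unit quaternion [w, x, y, z].
In Python, from station import r, snapshot gives the robot as it stands.
- The arm moves only by the tool apply_moves, never from a script. Its argument "series" is a list that holds one entry, the list of rows, each a list of 7 numbers: the opening in per cent of the stroke, from 0 (shut) to 100 (fully open), then the shift along the world's x, y, z in units of 40 mm (1.0 is 40 mm), then the turn, a rotation vector about the world's x, y, z in units of 8 degrees (1.0 is 8 degrees). In form: [[[grip, x, y, z, rx, ry, rz], ...]]. A call has 1 to 8 rows; each row shifts and turns the commanded pose from where the row before left it; what a row does not reach is not made up. A row lasts 1/10 s, in which the tool goes at most 50 mm and 8.59 degrees, less where a joint would pass 70% of its speed; a pose out of reach is approached as far as the arm can. A call is refused whole if a number of a shift passes 1 or a number of a turn 1, either way. A call with a gripper value outside its range is refused whole. The fingers move at their own pace and stop on an object; the grip force is fixed at half the most. Time passes only in rows, so rows that do not move let the fingers close. It gives the time, the measured TCP pose, the force, the opening and the grip force at its end, in the units of the state.
- r.read_state(): the state, without advancing time (a new reading comes with each control period).
- snapshot(name): name is "side" or "top"; returns a dict with "color" (420x560x3 uint8, red, green, blue), "intrinsics" (3x3 intrinsics, pixels), "T" (4x4, takes a point from camera to world coordinates). Camera axes: x right, y down, z forward; pixel columns grow to the right and rows downward; lengths in m; the calibration is good to about 2 mm. A picture is of the moment at which its call begins. There is no depth.
- r.finish_job(): hands the job in; it is judged then, once.
The state is a dict: "time_s": time; "joints": joint angles; "joint_velocities": joint speeds; "joint_torque": joint torques, N m; "tcp_pos": TCP position; "tcp_rot": TCP orientation; "contact_force": force on the tool from outside, world axes, zero at the start; "ft_torque": the same for the moment, N m; "width": opening from 0.0 (shut) to 1.0 (fully open); "gripper_force": force on a finger pad.
Only numpy, scipy, OpenCV 4.12 (cv2) and the standard library are available. Lean on these libraries where they do the work, as an engineer would, in place of code of your own. Each camera call takes 0.05 s, during which the arm holds its last target. There are 200 camera calls.

## Working session

There is one attempt and no reset: what is moved stays moved. The work goes in short steps, Python scripts to look and compute and a tool call to move; the robot and the scene stay as the last step left them, time stands still between calls to the robot, and variables do not carry over. Pictures are saved under pics/ and viewed, at most 10 in all, crops included, and the job is handed in when it is done.

Besides the shell and the picture viewer there is one more tool, called after "Emit:" as name([rows], argument=value, ...), one row to a line, values as JSON. apply_moves: Moves the arm, as the interface text tells. Its arguments: {"type":"object","properties":{"series":{"type":"array","items":{"type":"array","items":{"type":"array","items":{"type":"number"}}}}},"required":["series"]}

```bash
mkdir -p pics; cat > h.py <<'E'
from station import r, snapshot
import numpy as np, cv2
def snap(n,f):
    s=snapshot(n); cv2.imwrite('pics/'+f,s['color'][...,::-1]); np.savez('pics/'+f+'.npz',**s); return s
def ray(s,u,v,z):
    K=np.array(s['intrinsics']);T=np.array(s['T'])
    d=T[:3,:3]@np.linalg.solve(K,[u,v,1]);o=T[:3,3]
    return np.round(o+d*(z-o[2])/d[2],4)
def proj(s,p):
    K=np.array(s['intrinsics']);T=np.array(s['T'])
    q=K@(T[:3,:3].T@(np.array(p)-T[:3,3]));return np.round(q[:2]/q[2],1)
E
python3 - <<'E'
from h import *
for n in('top','side'):
    s=snap(n,n+'1.png');print(np.round(s['T'],3))
st=r.read_state();print(st['tcp_pos'],st['tcp_rot'],st['width'],st['time_s'],r.pinch_z)
E
```

```text
[[-1.800e-02 -9.800e-01  1.990e-01  2.620e-01]
 [-1.000e+00  1.700e-02 -5.000e-03  2.000e-03]
 [ 1.000e-03 -1.990e-01 -9.800e-01  1.716e+00]
 [ 0.000e+00  0.000e+00  0.000e+00  1.000e+00]]
[[ 0.845 -0.275  0.459 -0.029]
 [-0.534 -0.396  0.747 -1.021]
 [-0.024 -0.876 -0.482  0.719]
 [ 0.     0.     0.     1.   ]]
[0.31959246 0.6502796  0.21782841] [-9.25434056e-05  2.26370498e-01  9.74041011e-01 -7.06087760e-04] 1.000057804978699 0.1 -0.0188
```

View pics/top1.png

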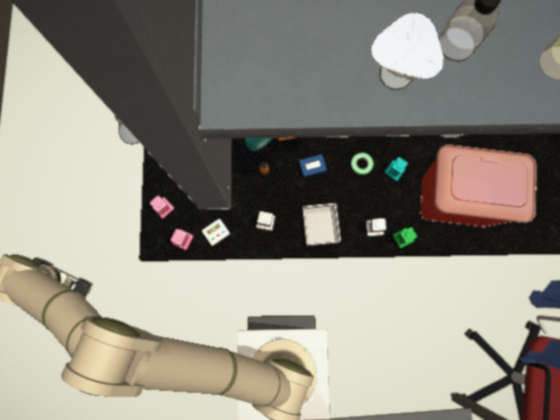

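View pics/side1.png

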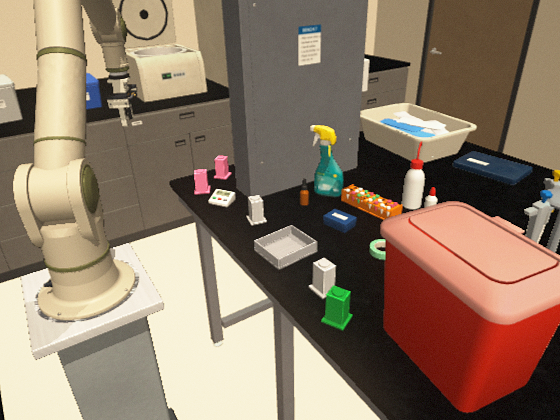

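The top view shows the white feet at about (265,220) and (376,227), with the tray between them at (322,224). The pink and green look-alikes are at (162,207), (182,239) and (405,237). Next I'll take precise measurements.

```bash
python3 - <<'E'
from h import *
s=np.load('pics/top1.png.npz');c=s['color']
for nm,(a,b,w,h) in {'L':(250,205,30,30),'R':(362,212,30,30),'T':(297,197,50,55)}.items():
    g=c[b:b+h,a:a+w].astype(int);m=((g.min(2)>60)&(g.max(2)-g.min(2)<60)).astype(np.uint8)
    n,l,st,ce=cv2.connectedComponentsWithStats(m);k=1+st[1:,4].argmax()
    p=np.argwhere(l==k)[:,::-1]+[a,b];print(nm,st[k],p.mean(0),cv2.minAreaRect(p.astype(np.float32)))
for p in[(265,220),(376,227)]: print(ray(s,*p,.042),ray(s,*p,.084),ray(s,*p,0))
print(ray(s,322,224,.02),ray(s,303,205,.035),ray(s,340,243,.035),ray(s,162,207,.04),ray(s,182,239,.04),ray(s,216,232,.02),ray(s,405,237,.04), ray(s,140,258,0), ray(s,264,170,0))
big=cv2.resize(c[190:260,240:420],None,fx=4.4,fy=4.4,interpolation=cv2.INTER_CUBIC)
cv2.imwrite('pics/c1.png',big[...,::-1])
E
```

```text
L [  6   6  20  20 315] [265.33333333 220.55555556] ((265.48651123046875, 220.58106994628906), (17.59069061279297, 18.412687301635742), 9.462322235107422)
R [  4   6  21  19 348] [375.93678161 226.64367816] ((376.0, 227.0), (18.0, 20.0), 90.0)
T [   5    6   40   43 1439] [321.27171647 223.9923558 ] ((321.48516845703125, 223.85150146484375), (40.79652404785156, 36.020347595214844), 84.2894058227539)
[0.5377 0.0525 0.042 ] [0.5308 0.0512 0.084 ] [0.5446 0.0537 0.    ]
[ 0.5049 -0.3482  0.042 ] [ 0.4988 -0.3394  0.084 ] [ 0.511 -0.357  0.   ]
[ 0.5227 -0.1556  0.02  ] [ 0.592  -0.0871  0.035 ] [ 0.4501 -0.2166  0.035 ] [0.5927 0.4275 0.04  ] [0.4741 0.3518 0.04  ] [0.5001 0.2325 0.02  ] [ 0.467 -0.451  0.04 ] [0.4122 0.5119 0.    ] [0.7369 0.0553 0.    ]
```

View pics/c1.png

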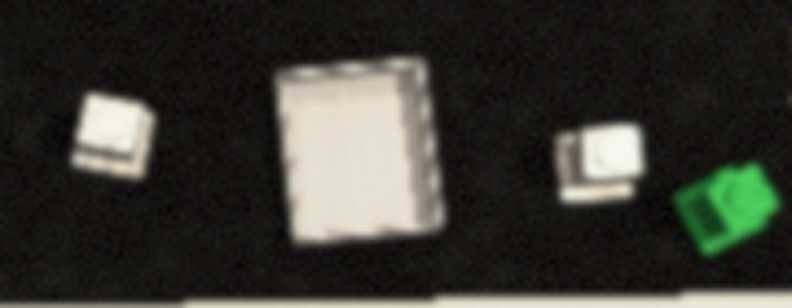

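```bash
python3 - <<'E'
from h import *
s=np.load('pics/top1.png.npz')
f=lambda u,v,z:ray(s,240+u/4.4,190+v/4.4,z)
print('L top',f(111,125,.082),'flange front corners',f(73,163,.007),f(145,178,.007))
print('R top',f(613,151,.082),'flange front corners',f(562,202,.007),f(635,195,.007))
print('tray',[f(*p,.035) for p in((277,70),(426,58),(444,230),(294,243))])
E
```

```text
L top [0.5368 0.0504 0.082 ] flange front corners [0.5177 0.0848 0.007 ] [0.5039 0.0247 0.007 ]
R top [ 0.5085 -0.3521  0.082 ] flange front corners [ 0.4775 -0.3232  0.007 ] [ 0.4823 -0.3846  0.007 ]
tray [array([ 0.5886, -0.0868,  0.035 ]), array([ 0.5966, -0.2112,  0.035 ]), array([ 0.4527, -0.22  ,  0.035 ]), array([ 0.4442, -0.0968,  0.035 ])]
```

Emit:
apply_moves([
  [[0, 0.26, -0.98, 0, 0, 0, 0.12], [0, 0.26, -0.98, 0, 0, 0, 0.12], [0, 0.26, -0.98, 0, 0, 0, 0.12], [0, 0.26, -0.98, 0, 0, 0, 0.12], [0, 0.26, -0.98, 0, 0, 0, 0.12], [0, 0.26, -0.98, 0, 0, 0, 0.12], [0, 0.26, -0.98, 0, 0, 0, 0.12], [0, 0.26, -0.98, 0, 0, 0, 0.12]],
])

```text
time_s: 0.9
tcp_pos: [0.4031, 0.3353, 0.2185]
tcp_rot: [-0.0, 0.16, 0.987, -0.0]
contact_force: [1.6, 0.0, -0.2]
width: 0.362
gripper_force: 0.0
```

Emit:
apply_moves([
  [[0, 0.26, -0.98, 0, 0, 0, 0.12], [0, 0.26, -0.98, 0, 0, 0, 0.12], [0, 0.26, -0.98, 0, 0, 0, 0.12], [0, 0.26, -0.98, 0, 0, 0, 0.12], [0, 0.26, -0.98, 0, 0, 0, 0.12], [0, 0.26, -0.98, 0, 0, 0, 0.12], [0, 0.26, -0.98, 0, 0, 0, 0.12], [0, 0, 0, 0, 0, 0, 0]],
])

```text
time_s: 1.7
tcp_pos: [0.4765, 0.0572, 0.2185]
tcp_rot: [0.0, 0.106, 0.994, -0.001]
contact_force: [-0.8, 0.4, -0.0]
width: 0.001
gripper_force: 0.0
```

```bash
cat >> h.py <<'E'
from scipy.spatial.transform import Rotation as R_
def yaw():
    q=r.read_state()['tcp_rot']; y=R_.from_quat([q[1],q[2],q[3],q[0]]).as_matrix()
    a=np.degrees(np.arctan2(y[1,1],y[0,1]))-90
    return round((a+90)%180-90,1), np.round(y[:,2],2)
E
python3 -c "
from h import *
print(yaw(),r.read_state()['tcp_pos'])"
```

```text
(np.float64(-12.2), array([ 0., -0., -1.])) [0.47648127 0.0572327  0.21853363]
```

Emit:
apply_moves([
  [[0, 0, 0.15, -0.95, 0, 0, 0], [0, 0, 0, -0.95, 0, 0, 0], [0, 0, 0, -0.95, 0, 0, 0], [0, 0, 0, -0.9, 0, 0, 0], [0, 0.3, -0.06, 0, 0, 0, 0], [0, 0.3, -0.06, 0, 0, 0, 0], [0, 0.2, -0.04, 0, 0, 0, 0], [0, 0.2, -0.04, 0, 0, 0, 0]],
])

```text
time_s: 2.5
tcp_pos: [0.5176, 0.0606, 0.0704]
tcp_rot: [0.001, 0.103, 0.995, 0.0]
contact_force: [-1.0, 0.4, 2.0]
width: 0.005
gripper_force: 0.7
```

Emit:
apply_moves([
  [[0, 0.2, -0.04, 0, 0, 0, 0], [0, 0.2, -0.04, 0, 0, 0, 0], [0, 0.2, -0.04, 0, 0, 0, 0], [0, 0.2, -0.04, 0, 0, 0, 0], [0, 0.2, -0.04, 0, 0, 0, 0]],
])

```text
time_s: 3.0
tcp_pos: [0.5566, 0.0525, 0.0687]
tcp_rot: [0.0, 0.103, 0.995, 0.0]
contact_force: [-0.4, -0.3, 0.1]
width: 0.002
gripper_force: 0.0
```

```bash
python3 -c "
from h import *
s=snap('side','s2.png');c=s['color'][120:270,160:360]
t=snap('top','t2.png')['color'][190:260,220:400]
cv2.imwrite('pics/c2.png',np.vstack([cv2.resize(c,(640,480),interpolation=2),cv2.resize(t,(640,120))*1])[...,::-1])"
```

```text
(no output)
```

View pics/c2.png

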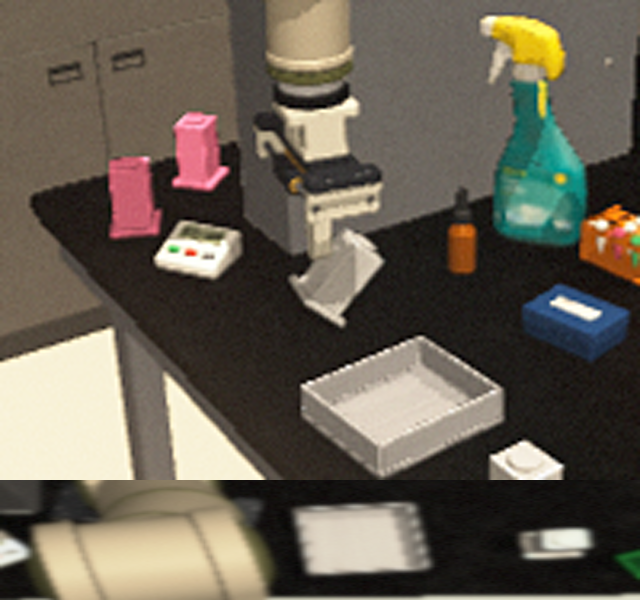

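Emit:
apply_moves([
  [[0, 0.25, -0.05, 0, 0, 0, 0], [0, 0.25, -0.05, 0, 0, 0, 0], [0, 0, 0, 0, 0, 0, 0], [0, 0, 0, 0.9, 0, 0, 0], [0, -0.4, 0, 0.9, 0, 0, 0], [0, -0.6, -0.6, 0, 0, 0, 0.25], [0, -0.6, -0.9, 0, 0, 0, 0.25], [0, -0.6, -0.9, 0, 0, 0, 0.25]],
])

```text
time_s: 3.9
tcp_pos: [0.4869, -0.0478, 0.141]
tcp_rot: [0.0, 0.049, 0.999, 0.0]
contact_force: [0.2, -1.2, 0.8]
width: 0.006
gripper_force: 0.0
```

Emit:
apply_moves([
  [[0, -0.6, -0.9, 0, 0, 0, 0.25], [0, -0.6, -0.9, 0, 0, 0, 0.25], [0, 0, -0.95, 0, 0, 0, 0.25], [0, 0, -0.95, 0, 0, 0, 0.25], [0, 0, -0.95, 0, 0, 0, 0.2], [0, 0, -0.95, 0, 0, 0, 0.2], [0, 0, -0.95, 0, 0, 0, 0], [0, 0, -0.9, 0, 0, 0, 0]],
])

```text
time_s: 4.7
tcp_pos: [0.4393, -0.3471, 0.1406]
tcp_rot: [-0.0, -0.047, 0.999, 0.0]
contact_force: [0.7, 0.1, 0.2]
width: 0.006
gripper_force: 0.0
```

```bash
python3 -c "
from h import *
s=snap('side','s3.png')
t=snap('top','t3.png')['color'][190:260,220:400]
print(yaw(),r.read_state()['tcp_pos'])
cv2.imwrite('pics/c3.png',np.vstack([cv2.resize(t,(720,280),interpolation=2),cv2.resize(s['color'][150:270,200:380],(720,300))[:300]])[...,::-1])"
```

```text
(np.float64(5.1), array([ 0., -0., -1.])) [ 0.43874701 -0.35058822  0.14043148]
```

View pics/c3.png

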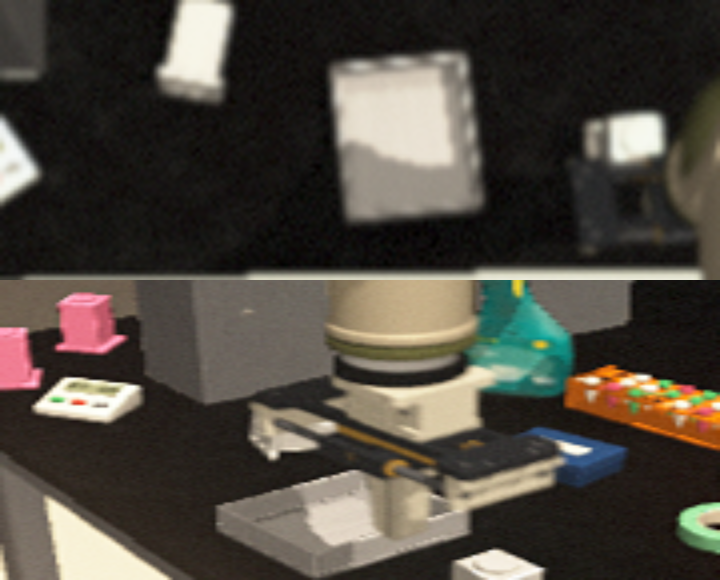

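Emit:
apply_moves([
  [[0, 0, -0.2, -0.9, 0, 0, 0], [0, 0, 0, -0.9, 0, 0, 0], [0, 0.3, 0.03, 0, 0, 0, 0], [0, 0.3, 0.03, 0, 0, 0, 0], [0, 0.3, 0.03, 0, 0, 0, 0], [0, 0.2, 0.02, 0, 0, 0, 0], [0, 0.2, 0.02, 0, 0, 0, 0], [0, 0.2, 0.02, 0, 0, 0, 0]],
])

```text
time_s: 5.6
tcp_pos: [0.5006, -0.3474, 0.0695]
tcp_rot: [0.0, -0.047, 0.999, -0.0]
contact_force: [-0.9, -0.0, 1.6]
width: 0.008
gripper_force: 0.6
```

Emit:
apply_moves([
  [[0, 0.2, 0.02, 0, 0, 0, 0], [0, 0.2, 0.02, 0, 0, 0, 0], [0, 0.2, 0.02, 0, 0, 0, 0], [0, 0.25, 0.02, 0, 0, 0, 0], [0, 0.25, 0.02, 0, 0, 0, 0], [0, 0.1, 0, 0, 0, 0, 0], [0, 0, 0, 0.9, 0, 0, 0], [0, 0, 0, 0.9, 0, 0, 0]],
])

```text
time_s: 6.4
tcp_pos: [0.5473, -0.3428, 0.1403]
tcp_rot: [-0.001, -0.048, 0.999, 0.001]
contact_force: [0.1, -0.9, -0.3]
width: 0.007
gripper_force: 0.0
```

Emit:
apply_moves([
  [[60, -0.5, 0.9, 0.6, 0, 0, -0.1], [60, -0.5, 0.9, 0.6, 0, 0, -0.1], [60, -0.5, 0.9, 0.6, 0, 0, -0.1], [60, 0, 0.9, 0, 0, 0, -0.1], [60, 0, 0.9, 0, 0, 0, -0.1], [60, 0, 0, 0, 0, 0, 0]],
])

```text
time_s: 7.0
tcp_pos: [0.488, -0.1586, 0.2133]
tcp_rot: [0.0, -0.015, 1.0, 0.001]
contact_force: [-0.4, -0.3, -0.9]
width: 0.475
gripper_force: 0.0
```

```bash
python3 -c "
from h import *
s=snap('side','s4.png')['color']
t=snap('top','t4.png')['color'][190:260,220:400]
print(yaw(),r.read_state()['tcp_pos'])
a=cv2.resize(s[180:240,230:300],(350,300),interpolation=2);b=cv2.resize(s[240:310,290:360],(350,300),interpolation=2)
cv2.imwrite('pics/c4.png',np.vstack([cv2.resize(t,(700,272),interpolation=2),np.hstack([a,b])])[...,::-1])"
```

```text
(np.float64(1.5), array([ 0., -0., -1.])) [ 0.48798056 -0.16285998  0.212872  ]
```

View pics/c4.png

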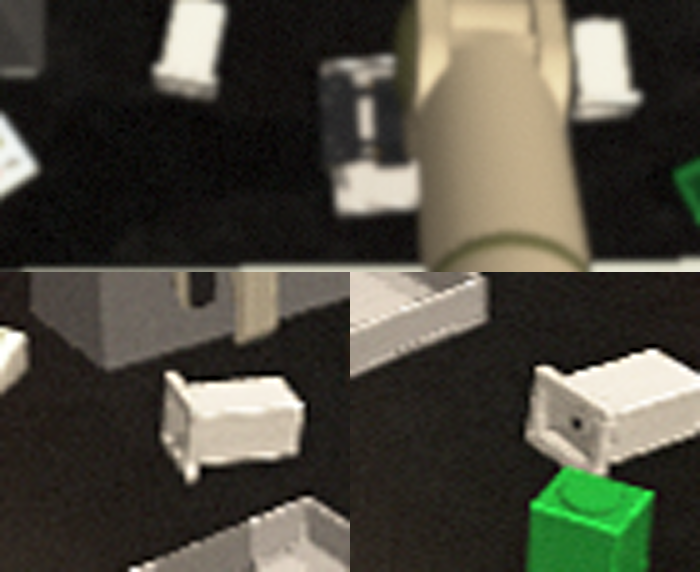

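Both feet are lying down. The right one shows a dark hole in its centre, at about (577,424) in the crop, which looks like a boss. I'll check both openings at higher contrast.

```bash
python3 -c "
from h import *
s=np.load('pics/s4.png.npz')['color']
f=lambda x,y,w,h:cv2.resize(cv2.normalize(s[y:y+h,x:x+w],None,0,255,cv2.NORM_MINMAX),(400,400),interpolation=2)
cv2.imwrite('pics/c5.png',np.hstack([f(258,198,20,26),f(322,255,26,26)])[...,::-1])
t=np.load('pics/t4.png.npz')
k=700/180
g=lambda u,v,z:ray(t,220+u/k,190+v/k*70/70,z)
print('L far corners',g(170,0,.04),g(226,3,.04),'near column',g(165,68,.045),g(215,75,.045))
print('R far',g(575,20,.04),g(625,18,.04),'near',g(580,105,.045),g(632,95,.045))
"
```

```text
L far corners [0.6497 0.056  0.04  ] [0.6459 0.0031 0.04  ] near column [0.5834 0.0612 0.045 ] [0.576  0.0146 0.045 ]
R far [ 0.6236 -0.3257  0.04  ] [ 0.6247 -0.373   0.04  ] near [ 0.5415 -0.3249  0.045 ] [ 0.5501 -0.3739  0.045 ]
```

View pics/c5.png

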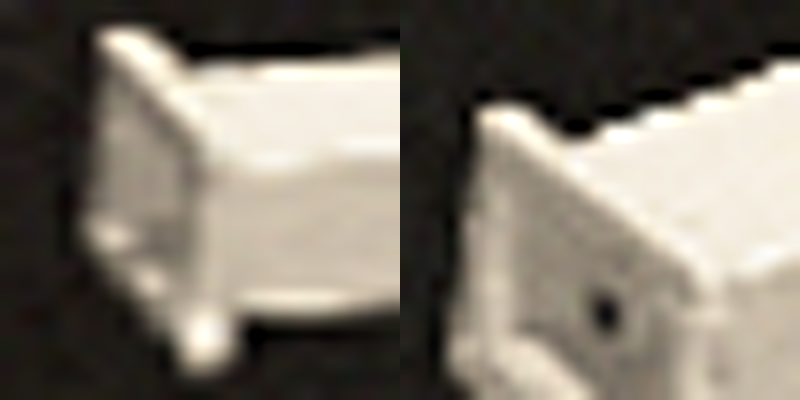

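```bash
python3 -c "
from h import *
t=np.load('pics/t4.png.npz');c=t['color']
a,b,w,h=255,178,27,42
g=c[b:b+h,a:a+w].astype(int);m=((g.min(2)>75)&(g.max(2)-g.min(2)<60)).astype(np.uint8)
n,l,st,ce=cv2.connectedComponentsWithStats(m);k=1+st[1:,4].argmax()
for v in range(h):
    p=np.where(l[v]==k)[0]
    if len(p): print(v+b,ray(t,p[0]+a-.5,v+b,.045)[:2],ray(t,p[-1]+a+.5,v+b,.045)[:2])
s=np.load('pics/s4.png.npz')
for d in(0,.008,.07): print('R axis',d,proj(s,[.54+d,-.349,.028]))
"
```

```text
189 [0.6523 0.0529] [0.6517 0.0199]
190 [0.6486 0.0566] [0.6478 0.009 ]
191 [0.6448 0.0566] [0.6439 0.0054]
192 [0.6411 0.0567] [0.6402 0.0054]
193 [0.6373 0.0567] [0.6364 0.0018]
194 [0.6336 0.0568] [0.6327 0.0056]
195 [0.6299 0.0605] [0.6289 0.0056]
196 [0.6262 0.0605] [0.6252 0.0057]
197 [0.6224 0.0605] [0.6215 0.0057]
198 [0.6187 0.0606] [0.6177 0.0058]
199 [0.615  0.0643] [0.6141 0.0095]
200 [0.6113 0.0643] [0.6103 0.0096]
201 [0.6076 0.0643] [0.6066 0.0096]
202 [0.6039 0.0644] [0.6029 0.0097]
203 [0.6001 0.0644] [0.5992 0.0098]
204 [0.5965 0.0681] [0.5955 0.0135]
205 [0.5928 0.0681] [0.5918 0.0135]
206 [0.5891 0.0718] [0.5881 0.0136]
207 [0.5855 0.0755] [0.5844 0.0136]
208 [0.5818 0.0755] [0.5807 0.0137]
209 [0.5781 0.0755] [0.577  0.0138]
210 [0.5743 0.0719] [0.5733 0.0138]
211 [0.5706 0.072 ] [0.5696 0.0139]
212 [0.5669 0.0684] [0.5659 0.0139]
213 [0.5631 0.0611] [0.5623 0.0176]
214 [0.5591 0.0467] [0.5586 0.0177]
R axis 0 [332.5 275.6]
R axis 0.008 [335.  274.5]
R axis 0.07 [353.3 266.3]
```

R's hole lies at a depth of 8 mm on its axis, so R has the boss and is sound. L at (0.611, 0.037), yaw about -11.5°, is the reject.

Emit:
apply_moves([
  [[75, 0.5, 0.83, 0, 0, 0, -0.27], [75, 0.5, 0.83, 0, 0, 0, -0.27], [75, 0.52, 0.83, 0, 0, 0, -0.27], [75, 0.52, 0.83, -0.2, 0, 0, -0.27], [75, 0.52, 0.83, -0.5, 0, 0, -0.27], [75, 0.52, 0.84, -0.8, 0, 0, -0.27], [75, 0, 0, -0.9, 0, 0, 0], [75, 0, 0, 0, 0, 0, 0]],
])

```text
time_s: 7.9
tcp_pos: [0.6086, 0.035, 0.1126]
tcp_rot: [-0.004, 0.1, 0.995, -0.001]
contact_force: [-0.4, -0.1, -0.1]
width: 0.75
gripper_force: 0.0
```

```bash
python3 -c "
from h import *
print(yaw(),r.read_state()['tcp_pos'])"
```

```text
(np.float64(-11.5), array([-0.01, -0.  , -1.  ])) [0.60861736 0.03503673 0.11261804]
```

Emit:
apply_moves([
  [[75, 0.05, 0.04, -0.8, 0, 0, 0], [75, 0, 0, -0.8, 0, 0, 0], [75, 0, 0, -0.6, 0, 0, 0], [75, 0, 0, -0.35, 0, 0, 0], [75, 0, 0, 0, 0, 0, 0], [0, 0, 0, 0, 0, 0, 0], [0, 0, 0, 0, 0, 0, 0], [0, 0, 0, 0, 0, 0, 0]],
])

```text
time_s: 8.7
tcp_pos: [0.6134, 0.0372, 0.0165]
tcp_rot: [0.001, 0.101, 0.995, 0.0]
contact_force: [0.2, -0.1, -0.1]
width: 0.542
gripper_force: 0.0
```

Emit:
apply_moves([
  [[0, 0, 0, 0, 0, 0, 0], [0, 0, 0, 0, 0, 0, 0], [0, 0, 0, 0, 0, 0, 0]],
])

```text
time_s: 9.0
tcp_pos: [0.6132, 0.0373, 0.0161]
tcp_rot: [0.001, 0.1, 0.995, 0.0]
contact_force: [-2.2, -0.6, 7.9]
width: 0.471
gripper_force: 30.0
```

Emit:
apply_moves([
  [[0, 0, 0, 0.5, 0, 0, 0], [0, 0, 0, 0.9, 0, 0, 0], [0, 0, 0, 0.9, 0, 0, 0], [0, -0.2, -0.3, 0.7, 0, 0, 0.2], [0, -0.3, -0.6, 0, 0, 0, 0.25], [0, -0.3, -0.7, 0, 0, 0, 0.25], [0, -0.3, -0.7, 0, 0, 0, 0.25], [0, -0.3, -0.7, 0, 0, 0, 0.25]],
])

```text
time_s: 9.8
tcp_pos: [0.5558, -0.0836, 0.1353]
tcp_rot: [0.0, 0.016, 1.0, -0.0]
contact_force: [0.0, -0.5, -2.2]
width: 0.471
gripper_force: 30.0
```

Emit:
apply_moves([
  [[0, -0.3, -0.7, 0, 0, 0, 0.25], [0, -0.3, -0.6, 0, 0, 0, 0.25], [0, -0.2, -0.4, 0, 0, 0, 0.24], [0, 0, 0, 0, 0, 0, 0], [0, 0, 0, 0, 0, 0, 0]],
])

```text
time_s: 10.3
tcp_pos: [0.5247, -0.1505, 0.1353]
tcp_rot: [0.0, -0.034, 0.999, 0.0]
contact_force: [0.5, 0.6, -2.8]
width: 0.471
gripper_force: 30.0
```

```bash
python3 -c "
from h import *
s=snap('side','s6.png');c=s['color']
st=r.read_state();p=st['tcp_pos'];print(yaw(),p,st['width'])
u,v=proj(s,p).astype(int);print(u,v)
cv2.imwrite('pics/c6.png',cv2.resize(c[v-50:v+50,u-60:u+60],(720,600),interpolation=2)[...,::-1])"
```

```text
(np.float64(4.0), array([ 0.,  0., -1.])) [ 0.52510892 -0.14978927  0.13525019] 0.4664838433937011
284 209
```

View pics/c6.png

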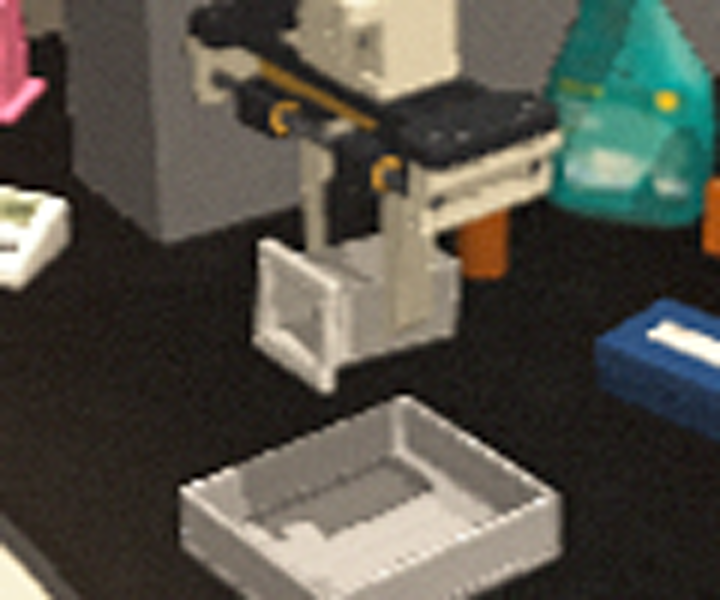

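The held foot's opening, at about (297,310), shows no boss or hole, so it is the reject. Lowering it into the tray.

Emit:
apply_moves([
  [[0, 0, -0.1, -0.7, 0, 0, 0], [0, 0, 0, -0.7, 0, 0, 0], [0, 0, 0, -0.6, 0, 0, 0], [0, 0, 0, -0.4, 0, 0, 0], [0, 0, 0, -0.2, 0, 0, 0], [0, 0, 0, -0.12, 0, 0, 0], [0, 0, 0, -0.08, 0, 0, 0], [0, 0, 0, 0, 0, 0, 0]],
])

```text
time_s: 11.15
tcp_pos: [0.525, -0.1545, 0.0234]
tcp_rot: [0.0, -0.035, 0.999, -0.0]
contact_force: [-0.2, -0.2, -1.6]
width: 0.473
gripper_force: 30.0
```

Emit:
apply_moves([
  [[0, 0, 0, -0.05, 0, 0, 0], [60, 0, 0, 0, 0, 0, 0], [60, 0, 0, 0, 0, 0, 0], [60, 0, 0, 0, 0, 0, 0], [60, 0, 0, 0.3, 0, 0, 0], [60, 0, 0, 0.8, 0, 0, 0], [60, 0, 0, 0.9, 0, 0, 0], [60, 0, 0, 0.9, 0, 0, 0]],
])

```text
time_s: 11.95
tcp_pos: [0.5243, -0.1547, 0.1392]
tcp_rot: [-0.0, -0.035, 0.999, 0.0]
contact_force: [0.6, -0.8, 0.3]
width: 0.604
gripper_force: 0.0
```

Emit:
apply_moves([
  [[60, -0.2, 0.9, 0.9, 0, 0, 0], [60, -0.2, 0.9, 0.5, 0, 0, 0], [60, -0.2, 0.9, 0, 0, 0, 0], [60, -0.2, 0.9, 0, 0, 0, 0], [60, -0.2, 0.9, 0, 0, 0, 0], [60, -0.2, 0.9, 0, 0, 0, 0], [60, 0, 0, 0, 0, 0, 0], [60, 0, 0, 0, 0, 0, 0]],
])

```text
time_s: 12.75
tcp_pos: [0.4767, 0.0608, 0.1929]
tcp_rot: [0.0, -0.036, 0.999, -0.0]
contact_force: [0.5, -0.4, 0.6]
width: 0.601
gripper_force: 0.0
```

```bash
python3 -c "
from h import *
s=snap('side','s7.png')['color']
t=snap('top','t7.png')['color'][180:260,280:430]
print(r.read_state()['tcp_pos'])
cv2.imwrite('pics/c7.png',np.vstack([cv2.resize(t,(600,320)),cv2.resize(s[190:320,220:400],(600,280))])[...,::-1])"
```

```text
[0.47701116 0.05915367 0.19250589]
```

View pics/c7.png

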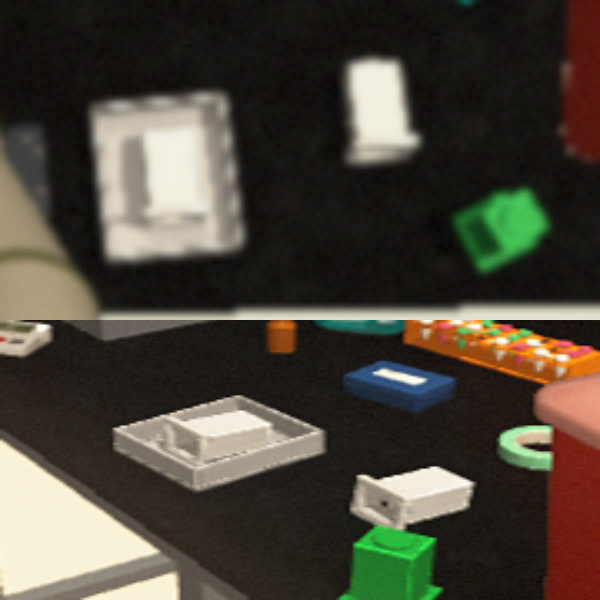

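The bossless foot lies flat in the tray, at about (175,170) in the crop. The sound foot lies on the bench outside it at (380,110), and the arm is clear of both.

```bash
python3 -c "
from h import *
print(r.finish_job())"
```

```text
the job is handed in; nothing more can be done
None
```

I tipped both feet over, put the foot without a boss in the reject tray, left the sound one lying on the bench outside it, and handed the job in at about 13 s; no verdict came back.

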